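# Level the appliance shelf with its cam foot

## Task

Put the spirit level on the wooden shelf of the appliance riser and slide it up until it touches both the aluminium back fence and the aluminium end stop. Turn the red knob of the levelling foot so that, with the level pressed down from above until the springy shelf sits fully on its foot, the bubble stands between the two black lines. Finish while still pressing the level down with the fingers like this, not letting go, and leave the mug, bowl and spice jar where they are.

Things in the scene. Friction and masses are not known exactly. Their poses are not given: they have to be found in the camera images.
- level: Spirit level, loose, an aluminium bar with black ends, lying on the table at the start: 28 (x) x 200 (y) x 42 mm (z), about 0.3 kg. Origin: centre of its underside. Same either way round. The middle 100 mm of its top is a green vial; the outer 50 mm at each end are flat black pads to press on, 42 mm above the underside.
- bubble (a joint): Pale bubble in the level's vial (rad): the level's slope along its y. 0 = centred, positive = the bubble is towards the level's +y end, that end being the higher. It moves 0.3 mm per 0.001 rad, stops at 0.13 and settles within 1 s. Between the two black lines = within 0.012 of 0.
- level_home (a point): Where the level's origin is, on the shelf's top face, when it touches fence and stop; tilts with the shelf. x points to the fence (face 14 mm off), y to the end stop (face 100 mm off) and the hinge (axis along x, 140 mm off), z up from the shelf. Fence and stop stand 12 mm above the shelf. The board reaches 78 mm to -x and 125 mm to -y; its top is about 70 mm above the table.
- shelf (a joint): How far the shelf floats above its foot (rad): 0 = pressed fully down on it, 0.03 = up on its spring, as when nothing presses it, even with the level lying on it (its -y, foot end is then higher by 0.03 rad than when pressed). Some 3 to 5 N on the level's end pad nearer the knob bring it to 0; beyond that it is rigid.
- cam_knob_grip (a point): On the vertical axis of the levelling foot's red knob, at grip height; turns with the knob. Its grip bar lies along this x: grip across it, along y. The knob stands 193 mm from level_home to -y. Clockwise from above raises that end of the shelf by 0.04 rad per rad, anticlockwise lowers it; 2.6 rad between stops, level between them; needs 0.3 N m and stays where left.
- stand: Fixed appliance riser with shelf and knob: dark steel base plate 110 (x) x 400 (y) x 12 mm on the table, origin at the centre of its underside, x towards the fence, y towards the hinge. Hinge cheeks 70 mm high at y = 163 mm, grey cam housing 78 mm high at y = -168 mm under the red knob.
- mug: White mug with a red band, at the right side of the table, 86x124x101 mm, bystander; origin at the centre of its underside.
- bowl: White rice bowl, 115 mm wide, 52 mm high, bystander; origin at the centre of its underside.
- jar: Spice jar with black cap, 41 mm wide, 105 mm high, bystander; origin at the centre of its underside.

How it is judged:
By the outcome, as a careful person would: the job done as asked, in the order asked, and still so for the second after the job is handed in, while the arm keeps its last pose, push and grip.
It also fails if it takes over 61 s, if anything falls off the work surface, if the arm or the gripper's body presses on something with over 40 N, if the wrist force passes 120 N, or if a joint passes its speed limit or range.

## Robot

A 6-joint arm with a two-finger parallel gripper is mounted at the origin on a cart in front of the work surface, level with it; the furniture and walls round the work are solid. World frame = base frame: x ahead of the robot, y to its left, z up, the work surface at z = 0. Lengths are in m, angles in degrees, forces in N, time in s.
With the tool pointing down it reaches from about 0.325 to 0.75 m from the base axis. Payload 7.6 kg.
Tool frame: the origin (TCP) lies at the very end of the fingers, on their centre line; the grasp point (between the pads) lies 19 mm behind it; z points along the fingers, y is the line along which they close (so a half turn about z gives the same grasp; the last joint's range is limited). The gripper opens to 85 mm and grips with 20 to 120 N. Pads are 22 mm wide; open, the fingers measure 114 mm over their backs; the gripper's body (76 mm by 85 mm) begins 54 mm behind the grasp point. The pads swing forward as they close: fully open they stand 13 mm farther back than shut.
Start: joints at [69.769, 2.991, 80.254, -0, 96.75, -4.028], TCP at [0.146, 0.504, 0.231] pointing down, gripper open.
Joint ranges: [-166.34, 166.34], [-52.06, 124.39], [6.96, 135.62], [-60.46, 240.46], [14.63, 156.25], [-167.68, 167.68]. Speed limits (degrees/s): [147.25, 147.25, 172.46, 180, 180, 180].

## Interface

Orientations are given as a 3x3 rotation matrix whose columns are the frame's x, y, z axes.
In Python, from station import robot, viewer, hand_in, spotter gives the robot as it stands. The module is installed in compiled form; this text tells all that it offers.
- The arm moves only by the tool inch_along, called after "Request:" as name(argument=value, ...), one argument or row to a line, values as JSON. Schema: {"type":"object","properties":{"moves":{"type":"array","items":{"type":"array","items":{"type":"number"},"minItems":6,"maxItems":6},"minItems":1,"maxItems":10},"finger_gap":{"type":"number"},"grip_n":{"type":"number"},"only":{"type":"string"},"quiet":{"type":"boolean"},"lines":{"type":"string"}},"required":["moves"],"additionalProperties":false}. moves is a list of rows, 1 to 10 of them, each of 6 numbers: dx, dy, dz in fractions of the full range, 1 being 0.75 m, then a rotation vector rx, ry, rz in fractions of the full range, 1 being 360 degrees; each row is the pose to reach, as a shift and turn from the pose commanded when the call began, along the tool's axes at that moment; what a row does not reach only later rows make up. A row lasts 1/10 s, in which the tool goes at most 0.05 m and 8.59 degrees, less where a joint would pass 70% of its speed; a pose out of reach is approached as far as the arm can. finger_gap is the finger opening in m, set as the call begins (left out keeps the last). The fingers move at their own pace and stop on an object; grip_n is the grip in N (left out, the last holds). Time passes only in rows, so rows that do not move let the fingers close. The tool returns the time, the measured TCP pose, the force, the opening and the grip force at its end. only (a regular expression) keeps the lines of the reply that match it, lines (a string "A,B") keeps lines A to B, and quiet returns only ok. A shift or turn number past 1, either way, is cut back to 1. Input that does not fit is refused with a message, and nothing moves.
- robot.get_state(): the state, without advancing time (a new reading comes with each control period).
- viewer.snapshot(name): name is "side" or "top" or "wrist"; returns a dict with "image" (384x512x3 uint8, red, green, blue), "range_z" (384x512 float32, m along the optical axis (not along the pixel's ray), 0 where there is no reading), "fx", "fy", "cx", "cy" (pixels), "distortion" ([k1, k2, p1, p2, k3] as OpenCV has them; the pictures are not rectified), "rvec" (rotation vector, rad) and "tvec" (3), from world to camera coordinates, as OpenCV has them. Camera axes: x right, y down, z forward; pixel columns grow to the right and rows downward; lengths in m; the calibration is good to about 2 mm. A picture is of the moment at which its call begins.
- hand_in(): hands the job in; it is judged then, once.
Trained networks look in a picture, given as the dict that the camera call returned (one of the last four; its "shot" number tells which), for a name from the list of things; names that differ only in an ending like _2 or _b are one class to them, and where a whole thing is asked for, a point or a joint stands for the part that bears it (a point fixed in the world has none). Each returns a list of dicts, best first, with "score" (0 to 1); they miss things now and then, are a little off and sometimes report something else, mostly with a low value. They report only what shows in the picture. A call takes as long as a camera call.
- spotter.look_for(picture, label): "rect" ([left, top, right, bottom] in pixels, round what is visible of it).
The state is a dict: "time": time; "joint_positions": joint angles; "qvel": joint speeds; "effort": joint torques, N m; "tcp_pos": TCP position; "orientation": TCP orientation; "ft_force": force on the tool from outside, world axes, zero at the start; "ft_torque": the same for the moment, N m; "width": finger opening in m; "finger_force": force on a finger pad.
Only numpy, scipy, OpenCV 4.12 (cv2) and the standard library are available. Lean on these libraries where they do the work, as an engineer would, in place of code of your own. Each camera call takes 0.05 s, during which the arm holds its last target. There are 200 camera calls.

## Working session

There is one attempt and no reset: what is moved stays moved. The work goes in short steps, Python scripts to look and compute and a tool call to move; the robot and the scene stay as the last step left them, time stands still between calls to the robot, and variables do not carry over. Pictures are saved under pics/ and viewed, at most 10 in all, crops included, and the job is handed in when it is done.

```bash
mkdir -p pics
```

Create h.py:
```python
import numpy as np, cv2
from station import robot, viewer, hand_in, spotter
def snap(n,f=None):
    p=viewer.snapshot(n)
    if f: cv2.imwrite('pics/'+f,cv2.cvtColor(p['image'],cv2.COLOR_RGB2BGR))
    return p
def world(p,uv,z=None):
    """pixels (N,2) -> world via range, or on plane z"""
    uv=np.atleast_2d(np.array(uv,float))
    K=np.array([[p['fx'],0,p['cx']],[0,p['fy'],p['cy']],[0,0,1]])
    n=cv2.undistortPoints(uv[:,None],K,np.array(p['distortion']))[:,0]
    R=cv2.Rodrigues(np.array(p['rvec'],float))[0];t=np.array(p['tvec'],float).ravel()
    d=np.c_[n,np.ones(len(n))]; c=-R.T@t
    if z is None:
        r=p['range_z'][uv[:,1].astype(int),uv[:,0].astype(int)]
        return (d*r[:,None]-t)@R
    w=d@R
    return c+w*((z-c[2])/w[:,2])[:,None]
def cloud(p):
    v,u=np.mgrid[0:384,0:512]
    return world(p,np.c_[u.ravel(),v.ravel()]).reshape(384,512,3)
```

Run:
```python
from h import *
np.set_printoptions(precision=3,suppress=True)
ims=[]
for n in ['top','side']:
    p=snap(n); ims.append(p['image'])
    for l in ['level','cam_knob_grip','stand','mug','bowl','jar','bubble']:
        for r in spotter.look_for(p,l)[:2]:
            b=r['rect']; print(n,l,round(r['score'],2),np.round(b),world(p,[(b[0]+b[2])/2,(b[1]+b[3])/2])[0])
    np.save(n+'.npy',cloud(p))
    cv2.imwrite('pics/%s1.png'%n,cv2.cvtColor(p['image'],cv2.COLOR_RGB2BGR))
print(robot.get_state())
```

```text
top level 0.82 [212. 210. 261. 221.] [0.474 0.081 0.044]
top cam_knob_grip 0.57 [293. 162. 299. 174.] [ 0.64  -0.138  0.122]
top stand 0.62 [200. 153. 305. 194.] [0.63  0.021 0.071]
top mug 0.9 [364. 173. 398. 202.] [ 0.58  -0.48   0.007]
top bowl 0.96 [130. 192. 159. 223.] [0.504 0.442 0.013]
top jar 0.59 [139. 169. 158. 185.] [0.612 0.399 0.109]
top bubble 0.41 [200. 154. 305. 192.] [0.633 0.019 0.062]
side level 0.75 [256. 140. 311. 158.] [0.489 0.082 0.041]
side cam_knob_grip 0.65 [207. 169. 220. 185.] [ 0.664 -0.136  0.118]
side cam_knob_grip 0.41 [222. 172. 310. 197.] [0.649 0.033 0.071]
side stand 0.56 [201. 170. 322. 205.] [0.66  0.018 0.066]
side stand 0.36 [224. 168. 311. 196.] [0.637 0.037 0.065]
side mug 0.81 [111. 141. 138. 178.] [ 0.563 -0.478  0.007]
side bowl 0.75 [366. 146. 402. 178.] [0.486 0.444 0.012]
side jar 0.72 [370. 175. 396. 202.] [0.642 0.412 0.097]
{'time': 0.8, 'joint_positions': array([69.77 ,  2.989, 80.252, -0.003, 96.749, -4.028]), 'qvel': array([-0.063, -0.074, -0.093,  0.017,  0.123, -0.011]), 'effort': array([ -0.  , -38.15, -36.03,  -0.  ,   0.  ,   0.  ]), 'tcp_pos': array([0.146, 0.504, 0.231]), 'orientation': array([[-0.96 ,  0.279,  0.   ],
       [ 0.279,  0.96 ,  0.   ],
       [-0.   ,  0.   , -1.   ]]), 'ft_force': array([-0.109, -0.084, -0.388]), 'ft_torque': array([-0.029,  0.002, -0.019]), 'finger_force': 0.0, 'width': 0.08524891473559586}
```

View pics/top1.png

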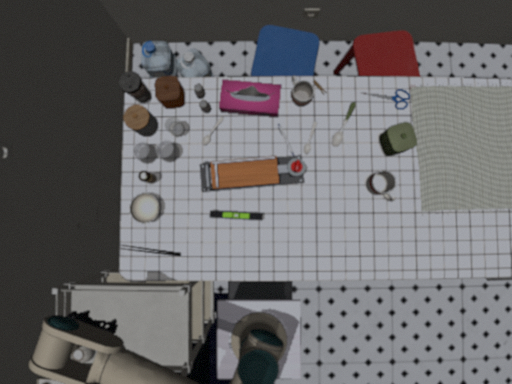

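View pics/side1.png

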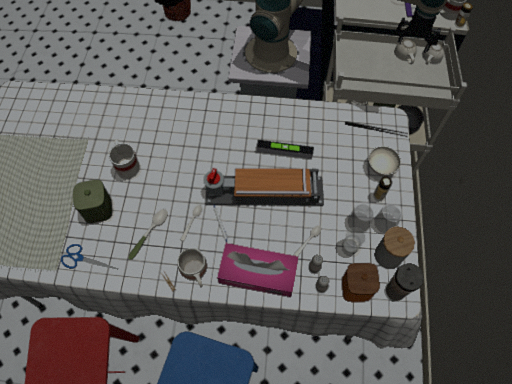

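Run:
```python
from h import *
np.set_printoptions(precision=4,suppress=True)
for n in ['top','side']:
    C=np.load(n+'.npy').reshape(-1,3)
    def sel(x0,x1,y0,y1,z0,z1): 
        a=C; return a[(a[:,0]>x0)&(a[:,0]<x1)&(a[:,1]>y0)&(a[:,1]<y1)&(a[:,2]>z0)&(a[:,2]<z1)]
    for nm,q in [('level',sel(.42,.54,-.05,.22,.03,.055)),('shelf',sel(.56,.75,-.11,.13,.055,.075)),('base',sel(.54,.75,-.25,.3,.006,.018)),('knob',sel(.58,.72,-.2,-.1,.09,.14))]:
        print(n,nm,len(q),q.mean(0),q.min(0),q.max(0),cv2.minAreaRect((q[:,:2]*1000).astype(np.float32)))
print(cv2.Rodrigues(np.array(snap('wrist')['rvec']))[0])
p=snap('wrist');R=cv2.Rodrigues(np.array(p['rvec'],float))[0];s=robot.get_state()
print('cam in tool',s['orientation'].T@(-R.T@np.array(p['tvec']).ravel()-s['tcp_pos']), R@s['orientation'],p['fx'],p['fy'])
```

```text
top level 394 [0.4766 0.083  0.0406] [ 0.4595 -0.0151  0.03  ] [0.4939 0.1812 0.0492] ((476.5810852050781, 82.96931457519531), (197.5757293701172, 27.76680564880371), 86.72552490234375)
top shelf 1494 [0.6351 0.0213 0.068 ] [ 0.5786 -0.1095  0.0566] [0.6983 0.13   0.075 ] ((640.3682861328125, 11.677787780761719), (104.33541870117188, 245.27745056152344), 4.760468482971191)
top base 773 [ 0.6349 -0.0054  0.0113] [ 0.5401 -0.2403  0.006 ] [0.7495 0.293  0.018 ] ((644.527587890625, 26.137054443359375), (533.1890258789062, 208.24832153320312), 89.7322998046875)
top knob 104 [ 0.6526 -0.1409  0.1063] [ 0.6324 -0.1622  0.09  ] [ 0.6736 -0.1217  0.1251] ((653.1087036132812, -142.1997833251953), (38.752498626708984, 41.031898498535156), 21.086368560791016)
side level 475 [0.4782 0.0852 0.0401] [ 0.4575 -0.0154  0.03  ] [0.4988 0.1848 0.0506] ((476.93951416015625, 84.75350952148438), (199.38389587402344, 35.73333740234375), 85.95001983642578)
side shelf 1642 [0.6388 0.0216 0.0682] [ 0.5782 -0.1093  0.0556] [0.6989 0.1297 0.0749] ((640.9634399414062, 11.313308715820312), (107.47920227050781, 242.21339416503906), 4.9017014503479)
side base 1326 [0.6711 0.0265 0.0114] [ 0.5422 -0.2459  0.006 ] [0.7499 0.3    0.018 ] ((646.0794067382812, 26.995452880859375), (207.5215606689453, 545.942138671875), 0.023568034172058105)
side knob 134 [ 0.6568 -0.1401  0.1068] [ 0.632  -0.1686  0.09  ] [ 0.6769 -0.1199  0.1289] ((654.6723022460938, -140.48731994628906), (40.10008239746094, 49.07086181640625), 11.636872291564941)
[[ 0.279   0.9603 -0.0007]
 [ 0.9095 -0.264   0.3212]
 [ 0.3082 -0.0903 -0.947 ]]
cam in tool [ 0.0824 -0.0001 -0.1436] [[ 0.0001  1.      0.0009]
 [-0.947   0.0004 -0.3211]
 [-0.3211 -0.0008  0.947 ]] 318.1479744798653 318.1479744798653
```

Careful with the scale: shifts go in shares of 0.75 m and turns go in shares of 360 degrees. That gives: -0.435 m / 0.75 = -0.58, -0.311 m / 0.75 = -0.4147, 77 degrees / 360 = 0.2139.

Request:
inch_along(
  moves=[
    [-0.58,-0.4147,0,0,0,0.2139],
    [-0.58,-0.4147,0,0,0,0.2139],
    [-0.58,-0.4147,0,0,0,0.2139],
    [-0.58,-0.4147,0,0,0,0.2139],
    [-0.58,-0.4147,0,0,0,0.2139],
    [-0.58,-0.4147,0,0,0,0.2139],
    [-0.58,-0.4147,0,0,0,0.2139],
    [-0.58,-0.4147,0,0,0,0.2139],
    [-0.58,-0.4147,0,0,0,0.2139],
    [-0.58,-0.4147,0,0,0,0.2139],
  ],
)

```text
time: 1.9
tcp_pos: [0.4569, 0.1095, 0.2316]
orientation: [[0.06, 0.998, 0.001], [0.998, -0.06, 0.0], [0.0, 0.001, -1.0]]
ft_force: [-0.3, 1.3, 0.7]
width: 0.0852
finger_force: 0.0
```

Request:
inch_along(
  moves=[
    [0,-0.0467,0,0,0,0],
    [0,-0.0467,0,0,0,0],
    [0,-0.0467,0,0,0,0],
    [0,-0.0467,0,0,0,0],
  ],
)

```text
time: 2.3
tcp_pos: [0.4213, 0.1138, 0.232]
orientation: [[0.055, 0.998, 0.002], [0.998, -0.055, 0.0], [0.0, 0.002, -1.0]]
ft_force: [0.9, 0.0, -0.2]
width: 0.0856
finger_force: 0.0
```

Run:
```python
from h import *
np.set_printoptions(precision=4,suppress=True)
p=snap('wrist','w1.png');np.save('w1.npy',cloud(p))
for l in ['level','cam_knob_grip','stand','shelf','bubble']:
    for r in spotter.look_for(p,l)[:2]:
        b=r['rect']; print(l,round(r['score'],2),np.round(b),world(p,[(b[0]+b[2])/2,(b[1]+b[3])/2])[0])
s=robot.get_state();print(s['orientation'],s['joint_positions'])
```

```text
level 0.92 [290.  91. 324. 262.] [0.4788 0.0934 0.039 ]
level 0.57 [300. 177. 310. 191.] [0.4765 0.0853 0.0409]
stand 0.82 [382.  41. 512. 376.] [0.6257 0.0585 0.0694]
stand 0.55 [299. 178. 310. 189.] [0.4757 0.0856 0.0417]
shelf 0.97 [407.  90. 510. 318.] [0.6364 0.0642 0.0713]
bubble 0.64 [298. 178. 310. 189.] [0.4752 0.0862 0.0415]
[[ 0.0553  0.9985  0.0004]
 [ 0.9985 -0.0553  0.0001]
 [ 0.0002  0.0004 -1.    ]] [ 10.2479 -11.6833  94.1381   0.0034  97.5194  13.4185]
```

View pics/w1.png

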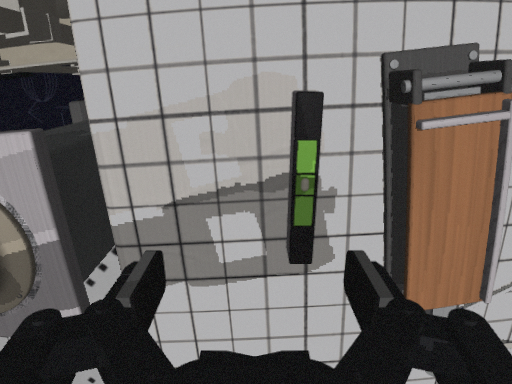

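Run:
```python
from h import *
np.set_printoptions(precision=4,suppress=True)
C=np.load('w1.npy'); im=cv2.cvtColor(cv2.imread('pics/w1.png'),cv2.COLOR_BGR2RGB).astype(int)
q=C[(C[...,2]>.03)&(C[...,2]<.055)&(abs(C[...,0]-.477)<.05)&(abs(C[...,1]-.084)<.13)]
print('level',len(q),q.min(0),q.max(0),cv2.minAreaRect((q[:,:2]*1000).astype(np.float32)))
br=(im[...,0]-im[...,2]>50)&(C[...,2]>.055)&(C[...,2]<.085)
b=C[br]; A=np.c_[b[:,:2],np.ones(len(b))]; pl=np.linalg.lstsq(A,b[:,2],rcond=None)[0]
print('shelf plane',pl,len(b),b.mean(0)); 
print('rect',cv2.minAreaRect((b[:,:2]*1000).astype(np.float32)))
# scan in stand frame
th=np.radians(4.8); ex=np.array([np.cos(th),np.sin(th)]); ey=np.array([-np.sin(th),np.cos(th)])
h=C[...,2]-(C[...,:2]@pl[:2]+pl[2]); X=C[...,:2]@ex; Y=C[...,:2]@ey
m=abs(h)<.025; m&=(X>.55)&(X<.75)
print('stand-frame brown X,Y pct',np.percentile(X[br],[.5,2,98,99.5]),np.percentile(Y[br],[.5,2,98,99.5]))
# brown edges line by line: right-most per row -> fence, top-most per column -> stop
fe=[];st=[]
for r in range(135,290,5):
    c=np.where(br[r])[0]
    if len(c): fe.append([X[r,c.max()],Y[r,c.max()],c.max(),h[r,c.max()]])
for c in range(430,490,5):
    r=np.where(br[:,c]&(np.arange(384)>112))[0]
    if len(r): st.append([X[r.min(),c],Y[r.min(),c],r.min(),h[r.min(),c]])
print(np.array(fe)[::4]);print(np.array(st)[::2])
al=(h>.007)&(h<.018)&(X>.6)&(X<.72)&(Y>-.2)&(Y<.2)
print('fence/stop top',al.sum()); 
v=al&(Y<.03)&(Y>-.06); print('fence X',np.percentile(X[v],[2,50,98]),v.sum())
for y in (-.05,-.02,0.01): 
    w=v&(abs(Y-y)<.01); print(y,X[w].min() if w.any() else None)
v=al&(X<.675)&(Y>.08); print('stop Y',np.percentile(Y[v],[2,50,98]),v.sum())
T=np.load('top.npy').reshape(-1,3)
```

```text
level 4517 [ 0.4571 -0.015   0.0301] [0.4957 0.1849 0.0455] ((476.7140197753906, 84.88861846923828), (199.24827575683594, 28.93357276916504), 86.94586944580078)
shelf plane [-0.0001  0.009   0.0694] 15912 [0.6296 0.0625 0.0699]
rect ((635.4344482421875, 51.33955383300781), (103.36626434326172, 248.34902954101562), 4.448861122131348)
stand-frame brown X,Y pct [0.5878 0.5888 0.677  0.6787] [-0.1231 -0.1168  0.1187  0.121 ]
[[  0.6777   0.0798 498.       0.0001]
 [  0.6776   0.059  496.       0.0001]
 [  0.6766   0.0379 494.       0.0015]
 [  0.6772   0.0153 492.       0.0011]
 [  0.6786  -0.009  490.      -0.0001]
 [  0.6776  -0.0332 487.       0.0006]
 [  0.6784  -0.0603 484.      -0.0009]
 [  0.6774  -0.0869 481.       0.0003]]
[[  0.605    0.1101 113.       0.0001]
 [  0.6149   0.1089 113.       0.0003]
 [  0.6253   0.1077 113.      -0.0001]
 [  0.6346   0.1068 113.       0.0015]
 [  0.6458   0.1054 113.       0.0001]
 [  0.6571   0.0943 123.       0.0001]]
fence/stop top 2399
fence X [0.678  0.6805 0.6865] 699
-0.05 0.6774876892477931
-0.02 0.6776909597627157
0.01 0.6775894382828225
stop Y [0.0975 0.1018 0.1055] 665
```

To row units: 0.218 m / 0.75 = 0.2907, 0.2 m / 0.75 = 0.2667.

Request:
inch_along(
  moves=[
    [-0.0347,0.076,0.0667,0,0,0],
    [-0.0347,0.076,0.1333,0,0,0],
    [-0.0347,0.076,0.1867,0,0,0],
    [-0.0347,0.076,0.2267,0,0,0],
    [-0.0347,0.076,0.2667,0,0,0],
    [-0.0347,0.076,0.2907,0,0,0],
    [-0.0347,0.076,0.2907,0,0,0],
    [-0.0347,0.076,0.2907,0,0,0],
  ],
)

```text
time: 3.4
tcp_pos: [0.4768, 0.0844, 0.0139]
orientation: [[0.056, 0.998, 0.0], [0.998, -0.056, 0.0], [0.0, 0.0, -1.0]]
ft_force: [0.2, -0.3, 1.0]
width: 0.0854
finger_force: 0.0
```

Request:
inch_along(
  moves=[
    [0,0,0,0,0,0],
    [0,0,0,0,0,0],
    [0,0,0,0,0,0],
    [0,0,0,0,0,0],
    [0,0,0,0,0,0],
  ],
  finger_gap=0,
  grip_n=50,
)

```text
time: 3.9
tcp_pos: [0.4768, 0.0843, 0.014]
orientation: [[0.056, 0.998, 0.001], [0.998, -0.056, 0.0], [0.0, 0.001, -1.0]]
ft_force: [-1.2, -0.5, 4.8]
width: 0.0271
finger_force: 51.1
```

To row units: 0.178 m / 0.75 = 0.2373, -0.12 m / 0.75 = -0.16, -8 degrees / 360 = -0.0222.

Request:
inch_along(
  moves=[
    [0,0,-0.0533,0,0,0],
    [0,0,-0.1067,0,0,0],
    [0,0.0267,-0.16,0,0,-0.0111],
    [-0.0267,0.0867,-0.16,0,0,-0.0222],
    [-0.0433,0.1467,-0.16,0,0,-0.0222],
    [-0.0433,0.2,-0.16,0,0,-0.0222],
    [-0.0433,0.2373,-0.16,0,0,-0.0222],
    [-0.0433,0.2373,-0.1333,0,0,-0.0222],
    [-0.0433,0.2373,-0.1067,0,0,-0.0222],
    [-0.0433,0.2373,-0.1,0,0,-0.0222],
  ],
)

```text
time: 4.9
tcp_pos: [0.6504, 0.0418, 0.0838]
orientation: [[-0.084, 0.996, -0.007], [0.997, 0.084, 0.0], [0.001, -0.007, -1.0]]
ft_force: [-0.8, -0.5, -4.0]
width: 0.0273
finger_force: 51.2
```

Run:
```python
from h import *
np.set_printoptions(precision=4,suppress=True)
print(robot.get_state()['tcp_pos'],robot.get_state()['ft_force'],robot.get_state()['orientation'])
p=snap('wrist','w2.png')
```

```text
[0.6504 0.0418 0.0838] [-0.7872 -0.5043 -4.0424] [[-0.0835  0.9965 -0.0073]
 [ 0.9965  0.0835  0.    ]
 [ 0.0006 -0.0073 -1.    ]]
```

View pics/w2.png

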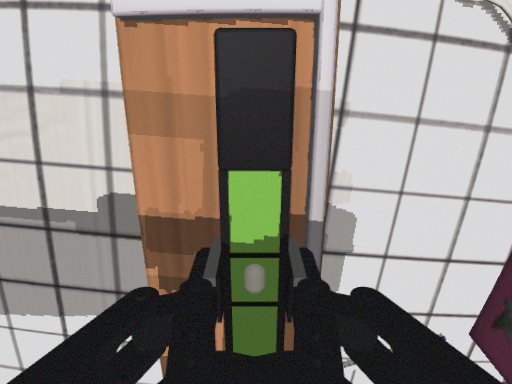

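Request:
inch_along(
  moves=[
    [0,0,0,0,0,0],
    [0,0,0,0,0,0],
  ],
)

```text
time: 5.15
tcp_pos: [0.6529, 0.0419, 0.0898]
orientation: [[-0.084, 0.996, 0.002], [0.996, 0.084, 0.0], [-0.0, 0.002, -1.0]]
ft_force: [-0.2, 0.3, -3.6]
width: 0.0275
finger_force: 51.2
```

Request:
inch_along(
  moves=[
    [0,0,0.0027,0,0,0],
    [0,0,0.0053,0,0,0],
    [0,0,0.0053,0,0,0],
    [0,0,0.0053,0,0,0],
  ],
)

```text
time: 5.55
tcp_pos: [0.6523, 0.0419, 0.0844]
orientation: [[-0.084, 0.996, 0.0], [0.996, 0.084, 0.0], [0.0, 0.0, -1.0]]
ft_force: [-0.2, -0.7, -2.9]
width: 0.0272
finger_force: 51.3
```

To row units: 0.0105 m / 0.75 = 0.014, 0.008 m / 0.75 = 0.0107.

Request:
inch_along(
  moves=[
    [0,0.0053,0.0013,0,0,0],
    [0,0.0107,0.0013,0,0,0],
    [0,0.014,0.0013,0,0,0],
    [0,0.014,0.0013,0,0,0],
  ],
)

```text
time: 5.95
tcp_pos: [0.6632, 0.0428, 0.0833]
orientation: [[-0.084, 0.996, 0.0], [0.996, 0.084, 0.0], [0.0, 0.0, -1.0]]
ft_force: [-0.2, 0.7, -2.6]
width: 0.0271
finger_force: 51.6
```

Request:
inch_along(
  moves=[
    [0.0053,0,0,0,0,0],
    [0.0107,0,0,0,0,0],
    [0.0107,0,0,0,0,0],
  ],
)

```text
time: 6.25
tcp_pos: [0.6621, 0.0515, 0.0834]
orientation: [[-0.084, 0.996, 0.0], [0.996, 0.084, 0.0], [0.0, 0.0, -1.0]]
ft_force: [0.5, -0.5, -3.1]
width: 0.0271
finger_force: 51.5
```

No contact yet; creep on.

Request:
inch_along(
  moves=[
    [0,0.0013,0.0013,0,0,0],
    [0,0.0013,0.0013,0,0,0],
  ],
)

```text
time: 6.45
tcp_pos: [0.6629, 0.0513, 0.0827]
orientation: [[-0.084, 0.996, -0.001], [0.996, 0.084, 0.001], [0.001, -0.001, -1.0]]
ft_force: [-4.8, 1.6, 1.0]
width: 0.027
finger_force: 52.0
```

Request:
inch_along(
  moves=[
    [0.0027,0,0,0,0,0],
    [0.0027,0,0,0,0,0],
  ],
)

```text
time: 6.65
tcp_pos: [0.6628, 0.0516, 0.0829]
orientation: [[-0.083, 0.997, -0.0], [0.997, 0.083, -0.002], [-0.002, -0.0, -1.0]]
ft_force: [-5.6, -4.6, 2.1]
width: 0.0269
finger_force: 52.2
```

Request:
inch_along(
  moves=[
    [0,0.0013,0,0,0,0],
    [0,0.0013,0,0,0,0],
  ],
)

```text
time: 6.85
tcp_pos: [0.663, 0.0516, 0.0829]
orientation: [[-0.083, 0.997, -0.003], [0.997, 0.083, -0.002], [-0.002, -0.003, -1.0]]
ft_force: [-10.4, -4.7, 5.3]
width: 0.0272
finger_force: 52.7
```

Request:
inch_along(
  moves=[
    [0.0013,0,0,0,0,0],
    [0.0013,0,0,0,0,0],
  ],
)

```text
time: 7.05
tcp_pos: [0.663, 0.0516, 0.0829]
orientation: [[-0.083, 0.997, -0.003], [0.997, 0.083, -0.003], [-0.003, -0.003, -1.0]]
ft_force: [-9.8, -7.6, 5.0]
width: 0.0272
finger_force: 52.6
```

Request:
inch_along(
  moves=[
    [0,0,0,0,0,0],
    [0,0,0,0,0,0],
    [0,0,0,0,0,0],
    [0,0,0,0,0,0],
  ],
  finger_gap=0.06,
)

```text
time: 7.45
tcp_pos: [0.6641, 0.054, 0.0824]
orientation: [[-0.084, 0.996, 0.001], [0.996, 0.084, 0.0], [0.0, 0.001, -1.0]]
ft_force: [0.1, 0.3, -0.8]
width: 0.0597
finger_force: 0.0
```

Request:
inch_along(
  moves=[
    [0,0,-0.04,0,0,0],
    [0,0,-0.0933,0,0,0],
    [0,0,-0.16,0,0,0],
    [0,0,-0.2133,0,0,0],
    [0,0,-0.2133,0,0,0],
    [0,0,-0.2133,0,0,0],
  ],
)

```text
time: 8.05
tcp_pos: [0.6643, 0.054, 0.2435]
orientation: [[-0.084, 0.996, 0.003], [0.996, 0.084, 0.0], [-0.0, 0.003, -1.0]]
ft_force: [0.1, 0.1, -0.9]
width: 0.0602
finger_force: 0.0
```

Run:
```python
from h import *
np.set_printoptions(precision=4,suppress=True)
p=snap('wrist','w3.png');C=cloud(p);np.save('w3.npy',C)
for l in ['bubble','level']:
    for r in spotter.look_for(p,l)[:2]: print(l,r)
q=C[(C[...,2]>.095)&(C[...,2]<.13)&(abs(C[...,0]-.662)<.05)&(abs(C[...,1]-.053)<.13)]
print('level',len(q),cv2.minAreaRect((q[:,:2]*1000).astype(np.float32)))
A=np.c_[q[:,:2],np.ones(len(q))];print(np.linalg.lstsq(A,q[:,2],rcond=None)[0])
s=robot.get_state();print(s['orientation'],s['joint_positions'])
im=cv2.imread('pics/w3.png'); cv2.imwrite('pics/w3b.png',cv2.resize(im,(768,576),interpolation=2))
```

```text
bubble {'rect': [246.0, 164.2, 256.7, 182.5], 'score': 0.56}
level {'rect': [236.1, 63.7, 270.4, 273.5], 'score': 0.73}
level {'rect': [169.0, 35.6, 279.9, 297.5], 'score': 0.71}
level 6491 ((662.7797241210938, 51.91679000854492), (28.17599868774414, 198.4700469970703), 4.790914535522461)
[-0.0007  0.0151  0.1094]
[[-0.0837  0.9965 -0.0036]
 [ 0.9965  0.0837  0.    ]
 [ 0.0003 -0.0036 -1.    ]] [  1.4655  26.5995  51.4991   0.0065 102.1066  -3.3351]
```

View pics/w3b.png

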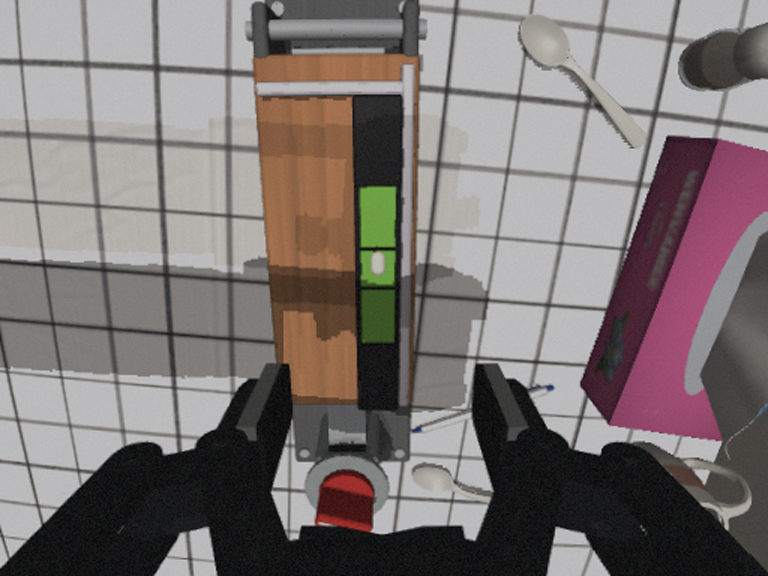

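Run:
```python
from h import *
np.set_printoptions(precision=4,suppress=True)
C=np.load('w3.npy'); im=cv2.cvtColor(cv2.imread('pics/w3.png'),cv2.COLOR_BGR2RGB).astype(int)
red=(im[...,0]>70)&(im[...,1]<60)&(im[...,2]<60)&(C[...,2]>.06)&(C[...,2]<.15)
q=C[red]; print(len(q),np.histogram(q[:,2],bins=np.arange(.08,.135,.004)))
t=q[q[:,2]>q[:,2].max()-.006]; print(len(t),t.mean(0),cv2.minAreaRect((t[:,:2]*1000).astype(np.float32)))
# bubble centre: columns along the vial
h=C[...,2]; m=(h>.095)&(h<.125)
p=dict(); 
hsv=cv2.cvtColor(cv2.imread('pics/w3.png'),cv2.COLOR_BGR2HSV)
b=m&(hsv[...,1]<90)&(hsv[...,2]>110)
th=np.radians(4.8); ey=np.array([-np.sin(th),np.cos(th)]); ex=np.array([np.cos(th),np.sin(th)])
Y=C[...,:2]@ey; X=C[...,:2]@ex
b&=(abs(X-.6647)<.01)&(abs(Y)<.05)
g=m&(hsv[...,0]>35)&(hsv[...,0]<75)&(hsv[...,1]>120)&(hsv[...,2]>50)
gl=np.percentile(Y[g],[1,99]);print('vial',gl,gl.mean(),'bubble',np.median(Y[b]),Y[b].min(),Y[b].max(),b.sum())
```

```text
1830 (array([  1,   3,  55, 305,   6,   4,   3,  29,  14,  33, 214,   5,   0]), array([0.08 , 0.084, 0.088, 0.092, 0.096, 0.1  , 0.104, 0.108, 0.112,
       0.116, 0.12 , 0.124, 0.128, 0.132]))
236 [ 0.653  -0.1366  0.1221] ((653.0789794921875, -137.35357666015625), (9.991522789001465, 40.32900619506836), 85.82569122314453)
vial [-0.0533  0.0456] -0.0038448152399944945 bubble -0.0003781707858301125 -0.008884043471308138 0.006869118974027992 139
```

To row units: -0.192 m / 0.75 = -0.256, -0.14 m / 0.75 = -0.1867, -81 degrees / 360 = -0.225.

Request:
inch_along(
  moves=[
    [-0.0267,-0.004,0,0,0,-0.0225],
    [-0.0533,-0.008,0,0,0,-0.045],
    [-0.08,-0.012,0,0,0,-0.0675],
    [-0.1067,-0.016,0,0,0,-0.09],
    [-0.1333,-0.02,0.0133,0,0,-0.1125],
    [-0.16,-0.024,0.0267,0,0,-0.135],
    [-0.1867,-0.028,0.04,0,0,-0.1575],
    [-0.2133,-0.032,0.0533,0,0,-0.18],
    [-0.24,-0.0353,0.08,0,0,-0.2025],
    [-0.256,-0.0367,0.0933,0,0,-0.225],
  ],
  finger_gap=0.05,
)

```text
time: 9.2
tcp_pos: [0.6512, -0.141, 0.1684]
orientation: [[-0.998, 0.069, -0.005], [0.069, 0.998, 0.001], [0.005, 0.001, -1.0]]
ft_force: [0.1, -0.1, -0.2]
width: 0.0501
finger_force: 0.0
```

Request:
inch_along(
  moves=[
    [0,0,0,0,0,0],
    [0,0,0,0,0,0],
  ],
)

```text
time: 9.4
tcp_pos: [0.6522, -0.1394, 0.1714]
orientation: [[-0.997, 0.077, -0.002], [0.077, 0.997, 0.001], [0.002, 0.001, -1.0]]
ft_force: [-0.3, 0.3, 0.1]
width: 0.0502
finger_force: 0.0
```

Run:
```python
from h import *
np.set_printoptions(precision=4,suppress=True)
p=snap('wrist','w4.png');C=cloud(p);im=p['image'].astype(int)
red=(im[...,0]>70)&(im[...,1]<60)&(im[...,2]<60)&(C[...,2]>.06)&(C[...,2]<.15)
q=C[red]
t=q[(q[:,2]>.118)&(q[:,2]<.126)]; print(len(t),t.mean(0),cv2.minAreaRect((t[:,:2]*1000).astype(np.float32)))
s=robot.get_state();print(s['tcp_pos'],s['orientation'],s['joint_positions'])
```

```text
934 [ 0.6525 -0.1414  0.1228] ((652.9038696289062, -141.09469604492188), (13.314151763916016, 41.00575256347656), 77.23783111572266)
[ 0.6526 -0.1391  0.1724] [[-0.9971  0.0763  0.    ]
 [ 0.0763  0.9971  0.0004]
 [ 0.      0.0004 -1.    ]] [ -15.2088   27.5463   57.9002    0.0208   94.5579 -100.8313]
```

View pics/w4.png

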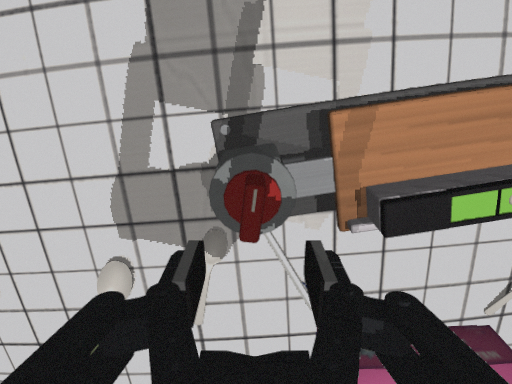

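To row units: 0.074 m / 0.75 = 0.0987, 0.065 m / 0.75 = 0.0867, 6 degrees / 360 = 0.0167.

Request:
inch_along(
  moves=[
    [0,-0.0027,0.04,0,0,0.0167],
    [0,-0.0027,0.0667,0,0,0.0167],
    [0,-0.0027,0.0867,0,0,0.0167],
    [0,-0.0027,0.0987,0,0,0.0167],
    [0,-0.0027,0.0987,0,0,0.0167],
  ],
)

```text
time: 9.95
tcp_pos: [0.6521, -0.1412, 0.0974]
orientation: [[-0.984, 0.177, -0.001], [0.177, 0.984, 0.001], [0.002, 0.0, -1.0]]
ft_force: [0.2, -0.1, 0.7]
width: 0.0499
finger_force: 0.0
```

Request:
inch_along(
  moves=[
    [0,0,0,0,0,0],
    [0,0,0,0,0,0],
    [0,0,0,0,0,0],
    [0,0,0,0,0,0],
    [0,0,0,0,0,0],
  ],
  finger_gap=0,
  grip_n=60,
)

```text
time: 10.45
tcp_pos: [0.6532, -0.1412, 0.1]
orientation: [[-0.984, 0.177, 0.003], [0.177, 0.984, 0.0], [-0.003, 0.001, -1.0]]
ft_force: [-0.4, 3.9, 6.5]
width: 0.0128
finger_force: 60.8
```

To row units: 58 degrees / 360 = 0.1611.

Request:
inch_along(
  moves=[
    [0,0,0,0,0,0.0194],
    [0,0,0,0,0,0.0389],
    [0,0,0,0,0,0.0583],
    [0,0,0,0,0,0.0778],
    [0,0,0,0,0,0.0972],
    [0,0,0,0,0,0.1167],
    [0,0,0,0,0,0.1361],
    [0,0,0,0,0,0.1556],
    [0,0,0,0,0,0.1611],
    [0,0,0,0,0,0.1611],
  ],
)

```text
time: 11.45
tcp_pos: [0.653, -0.1413, 0.1]
orientation: [[-0.371, 0.929, 0.002], [0.929, 0.371, 0.0], [-0.001, 0.002, -1.0]]
ft_force: [-1.3, 3.7, 7.0]
width: 0.0127
finger_force: 60.8
```

```bash
python3 -c "
from h import *
s=robot.get_state();print(s['orientation'],s['ft_force'],s['ft_torque'])"
```

```text
[[-3.71146895e-01  9.28571302e-01  2.30656649e-03]
 [ 9.28573908e-01  3.71147500e-01  1.75729437e-04]
 [-6.92899073e-04  2.20703889e-03 -9.99997324e-01]] [-1.31851546  3.70632743  6.98444447] [0.55969917 0.30117834 0.06828702]
```

Request:
inch_along(
  moves=[
    [0,0,0,0,0,0],
    [0,0,0,0,0,0],
    [0,0,0,0,0,0],
  ],
  finger_gap=0.04,
)

```text
time: 11.75
tcp_pos: [0.6522, -0.1421, 0.0978]
orientation: [[-0.371, 0.929, -0.001], [0.929, 0.371, -0.0], [0.0, -0.001, -1.0]]
ft_force: [0.3, 0.1, 0.4]
width: 0.0399
finger_force: 0.0
```

Request:
inch_along(
  moves=[
    [0,0,-0.0533,0,0,0],
    [0,0,-0.1067,0,0,0],
    [0.04,0.0267,-0.1067,0,0,0.0139],
    [0.0867,0.0533,-0.1067,0,0,0.0333],
    [0.1307,0.076,-0.1067,0,0,0.0472],
    [0.1307,0.076,-0.0933,0,0,0.0472],
    [0.1307,0.076,-0.08,0,0,0.0472],
    [0.1307,0.076,-0.08,0,0,0.0472],
  ],
)

```text
time: 12.55
tcp_pos: [0.6679, -0.0306, 0.1554]
orientation: [[-0.083, 0.997, -0.004], [0.997, 0.083, 0.0], [0.0, -0.004, -1.0]]
ft_force: [0.0, -1.0, 0.2]
width: 0.0399
finger_force: 0.0
```

Request:
inch_along(
  moves=[
    [0,0,0.0133,0,0,0],
    [0,0,0.0267,0,0,0],
    [0,0,0.04,0,0,0],
    [0,0,0.04,0,0,0],
    [0,0,0.04,0,0,0],
  ],
  finger_gap=0,
  grip_n=20,
)

```text
time: 13.05
tcp_pos: [0.6688, -0.0298, 0.1279]
orientation: [[-0.083, 0.997, -0.001], [0.997, 0.083, 0.0], [0.0, -0.001, -1.0]]
ft_force: [1.3, -0.2, 0.4]
width: 0.0002
finger_force: 0.0
```

Create bub.py:
```python
from h import *
import sys
def bubble(f=None):
    p=snap('wrist',f); C=cloud(p); h=C[...,2]; m=(h>.095)&(h<.13)
    hsv=cv2.cvtColor(p['image'],cv2.COLOR_RGB2HSV)
    th=np.radians(4.8); ey=np.array([-np.sin(th),np.cos(th)]); ex=np.array([np.cos(th),np.sin(th)])
    Y=C[...,:2]@ey; X=C[...,:2]@ex; m&=(abs(X-.6645)<.011)
    b=m&(hsv[...,1]<90)&(hsv[...,2]>110)&(abs(Y)<.05)
    g=m&(hsv[...,0]>35)&(hsv[...,0]<75)&(hsv[...,1]>120)&(hsv[...,2]>50)
    gl=np.percentile(Y[g],[1,99]); bm=(Y[b].min()+Y[b].max())/2
    s=robot.get_state()
    print('vial',gl.round(4),'bubble med/mid rel',(np.median(Y[b])+.0038).round(4),(bm+.0038).round(4),b.sum(),'rad',((np.median(Y[b])+.0038)/.3).round(4))
    A=m&(abs(Y)<.1)&(h>.1);q=C[A];print('plane',np.linalg.lstsq(np.c_[Y[A],np.ones(len(q))],q[:,2],rcond=None)[0])
    print(s['tcp_pos'].round(4),s['ft_force'].round(1),s['time'])
if __name__=='__main__': bubble(*sys.argv[1:])
```

```bash
python3 bub.py w5.png
```

```text
vial [-0.0516  0.0321] bubble med/mid rel -0.0068 -0.0073 508 rad -0.0227
plane [-0.06433557  0.11341336]
[ 0.6691 -0.0297  0.1286] [0.3 0.7 0. ] 13.1
```

View pics/w5.png

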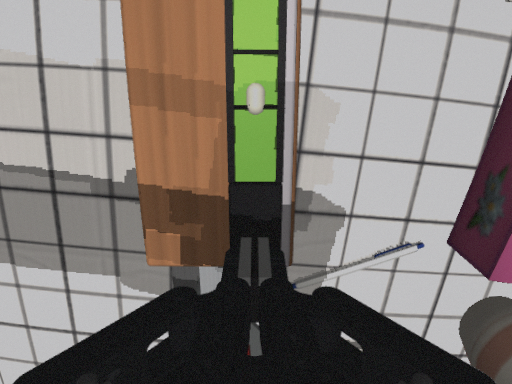

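To row units: 0.01 m / 0.75 = 0.0133, 0.005 m / 0.75 = 0.0067.

Request:
inch_along(
  moves=[
    [0,0,0.0067,0,0,0],
    [0,0,0.0133,0,0,0],
    [0,0,0.0133,0,0,0],
  ],
)

```text
time: 13.4
tcp_pos: [0.6687, -0.0296, 0.1175]
orientation: [[-0.084, 0.996, -0.001], [0.996, 0.084, 0.0], [0.0, -0.001, -1.0]]
ft_force: [1.1, 0.4, 1.6]
width: -0.0002
finger_force: 0.6
```

Request:
inch_along(
  moves=[
    [0,0,0.004,0,0,0],
    [0,0,0.0067,0,0,0],
    [0,0,0.0067,0,0,0],
  ],
)

```text
time: 13.7
tcp_pos: [0.6691, -0.0302, 0.1136]
orientation: [[-0.083, 0.997, 0.001], [0.997, 0.083, -0.001], [-0.001, 0.001, -1.0]]
ft_force: [-0.4, -3.3, 4.0]
width: -0.0002
finger_force: 1.7
```

Request:
inch_along(
  moves=[
    [0,0,0.0027,0,0,0],
    [0,0,0.004,0,0,0],
    [0,0,0.004,0,0,0],
  ],
)

```text
time: 14.0
tcp_pos: [0.6693, -0.0301, 0.1115]
orientation: [[-0.083, 0.997, 0.002], [0.997, 0.083, -0.001], [-0.001, 0.002, -1.0]]
ft_force: [-1.7, -3.5, 6.5]
width: 0.0
finger_force: 3.3
```

To row units: 0.002 m / 0.75 = 0.0027, 0.001 m / 0.75 = 0.0013.

Request:
inch_along(
  moves=[
    [0,0,0.0013,0,0,0],
    [0,0,0.0027,0,0,0],
    [0,0,0.0027,0,0,0],
  ],
)

```text
time: 14.3
tcp_pos: [0.6696, -0.0302, 0.111]
orientation: [[-0.083, 0.997, 0.003], [0.997, 0.083, -0.001], [-0.001, 0.003, -1.0]]
ft_force: [-4.4, -3.7, 13.0]
width: -0.0001
finger_force: 6.2
```

Request:
inch_along(
  moves=[
    [0,0,0,0,0,0],
    [0,0,0,0,0,0],
    [0,0,0,0,0,0],
    [0,0,0,0,0,0],
    [0,0,0,0,0,0],
    [0,0,0,0,0,0],
    [0,0,0,0,0,0],
    [0,0,0,0,0,0],
    [0,0,0,0,0,0],
    [0,0,0,0,0,0],
  ],
)

```text
time: 15.3
tcp_pos: [0.6696, -0.0302, 0.111]
orientation: [[-0.083, 0.997, 0.003], [0.997, 0.083, -0.001], [-0.001, 0.003, -1.0]]
ft_force: [-3.7, -4.1, 13.2]
width: -0.0002
finger_force: 6.4
```

```bash
python3 bub.py w6.png
```

```text
vial [-0.0533  0.0287] bubble med/mid rel 0.0013 0.0012 643 rad 0.0042
plane [-0.06236331  0.10862042]
[ 0.6696 -0.0302  0.111 ] [-4.3 -3.1 13.1] 15.35
```

View pics/w6.png

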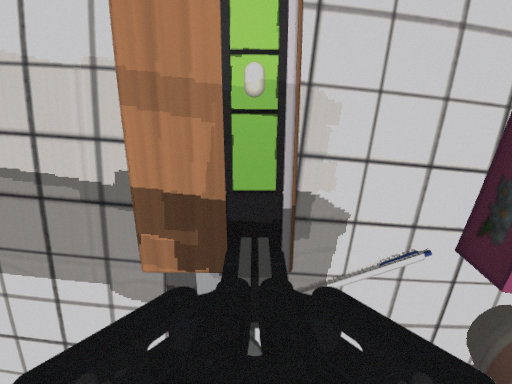

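```bash
python3 -c "
from h import *
print(hand_in())"
```

```text
the job is handed in; nothing more can be done
None
```

The job is handed in. The level sits against the fence and the end stop. I turned the knob about 58° clockwise. The fingers are still pressing the foot-end pad with about 13 N, and the bubble reads about 0.004 rad, between the lines. I didn't touch the mug, bowl or jar, and the clock stood at about 15 s of the 61 s limit.

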